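# Bed the hexagonal bar in the packing box, cover board on top

### The arm

A 6-joint arm with a two-finger parallel gripper is mounted at the origin on the work surface. World frame = base frame: x ahead of the robot, y to its left, z up, the work surface at z = 0. Lengths are in mm, angles in rad, forces in N, time in s.
With the tool pointing down it reaches from about 350 to 875 mm from the base axis. Payload 4.2 kg.
Tool frame: the origin (TCP) lies at the very end of the fingers, on their centre line; the grasp point (between the pads) lies arm.hold_point_z behind it (arm.hold_point_z is the distance from the TCP to the grasp point, in mm); y points along the fingers, x is the direction in which the jaws open and shut, and the axes are right-handed (so a half turn about y gives the same grasp; the last joint's range is limited). The gripper opens to 85 mm and grips with 20 to 120 N. Pads are 22 mm wide; open, the fingers measure 114 mm over their backs; the gripper's body (76 mm by 85 mm) begins 54 mm behind the grasp point. The pads swing forward as they close: fully open they stand 13 mm farther back than shut.
Start: joints at [-1.041, 0.385, 0.008, 0, -1.194, -0.259], TCP at [167.205, -602.197, 231.312] pointing down, gripper open.
Joint ranges: [-3.14, 3.14], [-1.21, 2.06], [-1.07, 1.41], [-3.16, 2.05], [-2.99, -0.16], [-3.1, 3.1]. Speed limits (rad/s): [2.79, 2.79, 3.14, 3.14, 3.14, 3.14].

### API

Orientations are given as a unit quaternion [x, y, z, w].
In Python, from bench import arm gives the robot as it stands.
- The arm moves only by the shell command python3 -m creep 'ROWS'. ROWS is JSON, a list of rows, each a list of 3 entries, a list of its own where there are three numbers: the shift along the world's x, y, z in mm, then the turn, a rotation vector about the world's x, y, z in rad, then the gripper command: -1 is shut, 1 is fully open, values between are in proportion. In form: [[[dx, dy, dz], [wx, wy, wz], jaw], ...]. A call has 1 to 12 rows; each row is the pose to reach, as a shift and turn from the pose commanded when the call began; what a row does not reach only later rows make up. A row lasts 1/12 s, in which the tool goes at most 41.7 mm and 7.16 degrees, less where a joint would pass 70% of its speed; a pose out of reach is approached as far as the arm can. A call with a gripper value outside its range is refused whole. The fingers move at their own pace and stop on an object; the grip force is fixed at half the most. Time passes only in rows, so rows that repeat a pose let the fingers close. It gives the time, the measured TCP pose, the force and the opening at its end, in the units of the state.
- arm.read_state(): the state, without advancing time (a new reading comes with each control period).
- arm.get_image(name): name is "side" or "top" or "wrist"; returns (picture, depth): 400x640x3 uint8, red, green, blue; 400x640 float32, mm along the optical axis (not along the pixel's ray), 0 where there is no reading.
- arm.camera_params(name): a dict with "camera_matrix" (3x3 intrinsics, pixels), "extrinsics" (4x4, takes a point from world to camera coordinates); the wrist camera has in their place "T_tool_cam" (4x4, takes a point from camera to tool coordinates, whose origin is the TCP and whose axes are the tool frame's). Camera axes: x right, y down, z forward; pixel columns grow to the right and rows downward; lengths in mm; the calibration is good to about 2 mm. A picture is of the moment at which its call begins: read the wrist's pose just before it. camera_params takes no time and is no camera call.
- arm.job_done(): hands the job in, once; it reports no verdict.
The state is a dict: "clock": time; "joints": joint angles; "joint_vel": joint speeds; "joint_efforts": joint torques, N m; "position": TCP position; "ee_rot": TCP orientation; "contact_force": force on the tool from outside, world axes, zero at the start; "wrist_torque": the same for the moment, N m; "gripper_width": finger opening in mm.
Only numpy, scipy, OpenCV 4.12 (cv2) and the standard library are available. Lean on these libraries where they do the work, as an engineer would, in place of code of your own. Each camera call takes 0.05 s, during which the arm holds its last target.

### The job

Pack the display-stand parts, heaviest lowest: first bed the hexagonal aluminium bar fully down in the notched wooden cradle inside the cardboard box, rolled about its length so that two of its flats stand upright against the notch walls, and let go of it. Then lay the light wooden cover board, handle up, flat on top of the cradle inside the box walls. Lower both in gently, without dropping them, and leave everything else on the bench where it is.

Things in the scene. Friction and masses are not known exactly. Their poses are not given: they have to be found in the camera images.
- bar_center (a point): centre of the loose bar of regular hexagonal section, bare aluminium, 44 mm across flats, 50.8 across corners, 130 long, 0.4 to 0.7 kg. x runs along it; z is square to one pair of flats, the other two pairs face 60 degrees either side of z about x; y points to a corner edge. At the start it lies level on one flat on the rack (z up), so its side flats lean 30 degrees from upright
- rack: fixed low wooden rack that carries the bar at the start; origin under its centre on the bench. Base 125 (x) x 100 (y) x 5 mm with two battens 18 mm wide along its y, centred at x = -50 and +50 mm, tops 34 mm above the bench. The bar lies roughly along the rack's x across both; beneath its middle it is open down to the base
- cradle (a point): where the bar's centre lies when fully bedded, 39.4 mm above the bench, in the middle of the box; x level along the slot, y across it, z up. Wooden cradle fixed in the box: two saddles 14 mm thick, centred at x = -42 and +42 mm, tops 70 mm above the bench, 98.5 mm wide in y; between them the box is open to its floor, so the bar's middle can be held while it goes in
- crate: fixed open cardboard box, origin under its centre on the bench, axes as the cradle's. Outside 180 (x) x 170 (y) x 76 mm high, walls and floor 5 mm. Each saddle notch is 46.5 mm wide, mouth edges rounded 6 mm, and ends in a V floor fitting the hexagon corner-down: the bar enters only with a pair of flats upright (rolled 30 or 90 degrees either way). Bedded, its top edge is 5 mm below the saddle tops
- cover_grip (a point): centre of the grip batten of the loose wooden cover. Board 160 (x) x 148 (y) x 8 mm, 0.14 kg, flat on the bench at the start; batten 70 (x) x 16 (y) x 32 mm high on its middle, this point 24 mm above the board's underside. In place its x lies along the slot, the board rests on the saddle tops (this point 94 mm above the bench) with 5 to 6 mm to the box walls
- tape_mid (a point): open cardboard ring of a tape roll, 90 mm across, 48 mm high, standing flat on the bench; a bystander, leave it alone (point half-way up its middle)
- jar_mid (a point): glass jar with a steel cap, 60 mm across, 75 mm high; a bystander, leave it alone (point half-way up its middle)
- carton_mid (a point): small closed cardboard carton, 60 x 80 x 50 mm; a bystander, leave it alone (point half-way up its middle)
- tube_mid (a point): upright round cardboard tube, 60 mm across, 80 mm high; a bystander, leave it alone (point half-way up its middle)
- glide_mid (a point): black plastic furniture glide, 40 mm across, 35 mm high; a bystander, leave it alone (point half-way up its middle)
- driver_grip (a point): screwdriver lying on the bench; the point is on its handle; a bystander, leave it alone
- bar: the same bar, its frame's origin 22 mm below the bar's centre along its z (on the middle of the flat it starts on); same axes
- cover: the same cover board, origin under the centre of the board; same axes as its grip
Not all that is in view belongs to the job. Of the things that look like the bar, the smaller one is meant.

How it is judged:
By the outcome, as a careful person would: the job done as asked, in the order asked, and still so for the second after the job is handed in, with the robot touching nothing.
It also fails if it takes over 61 s, if anything falls off the work surface, if the arm or the gripper's body presses on something with over 40 N, if the wrist force passes 120 N, or if a joint passes its speed limit or range.

## Working session

There is one attempt and no reset: what is moved stays moved. The work goes in short steps, Python scripts to look and compute and a shell command to move; the robot and the scene stay as the last step left them, time stands still between calls to the robot, and variables do not carry over. Pictures are saved under pics/ and viewed, and the job is handed in when it is done.

```bash
ls; mkdir -p pics; python3 - <<'E'
from bench import arm
import cv2,numpy as np
print(arm.read_state(), arm.hold_point_z)
np.set_printoptions(suppress=True,precision=4)
for n in ["side","top","wrist"]:
    p=arm.camera_params(n); print(n,p)
    im,d=arm.get_image(n); cv2.imwrite(f"pics/{n}0.png",im[:,:,::-1]); np.savez(f"pics/{n}0.npz",im=im,d=d)
E
```

```text
pics
{'clock': 0.0, 'joints': array([-1.04141889e+00,  3.85593003e-01,  6.59497966e-03, -4.66228313e-04,
       -1.19398905e+00, -2.58615183e-01]), 'joint_vel': array([ 0.00088063,  0.00026481,  0.00105677, -0.00175712,  0.00115221,
        0.00023976]), 'joint_efforts': array([-3.51208973e-04, -3.92288733e+01,  1.88398308e+01,  4.18632612e+00,
       -4.58140639e-03, -5.44641921e-06]), 'position': array([ 167.0261477 , -601.6577353 ,  230.19237075]), 'ee_rot': array([ 0.42733163,  0.5633089 , -0.5624347 , -0.42864667]), 'contact_force': array([ 0.58720212, -0.15752766, -0.22078607]), 'wrist_torque': array([0.054889  , 0.04016474, 0.03495194]), 'gripper_width': 85.17679891882486} 18.700000000000003
side {'camera_matrix': array([[482.3816,   0.    , 317.4602],
       [  0.    , 482.3816, 208.3933],
       [  0.    ,   0.    ,   1.    ]]), 'extrinsics': array([[  -0.812 ,   -0.5836,   -0.0078,  404.4351],
       [  -0.4274,    0.6036,   -0.6731,  260.9375],
       [   0.3975,   -0.5432,   -0.7395, 1088.8535],
       [   0.    ,    0.    ,    0.    ,    1.    ]])}
top {'camera_matrix': array([[463.9306,   0.    , 320.1036],
       [  0.    , 463.9306, 199.7762],
       [  0.    ,   0.    ,   1.    ]]), 'extrinsics': array([[  -0.003 ,   -1.    ,   -0.0049,   -0.0268],
       [  -0.982 ,    0.0039,   -0.189 ,  512.0749],
       [   0.189 ,    0.0043,   -0.982 , 1141.951 ],
       [   0.    ,    0.    ,    0.    ,    1.    ]])}
wrist {'camera_matrix': array([[334.0318,   0.    , 315.8569],
       [  0.    , 334.0318, 202.8465],
       [  0.    ,   0.    ,   1.    ]]), 'T_tool_cam': array([[   1.    ,    0.0002,    0.0009,   -1.6381],
       [  -0.0008,   -0.2838,    0.9589, -142.1696],
       [   0.0004,   -0.9589,   -0.2838,   72.6398],
       [   0.    ,    0.    ,    0.    ,    1.    ]])}
```

View images.

View pics/top0.png

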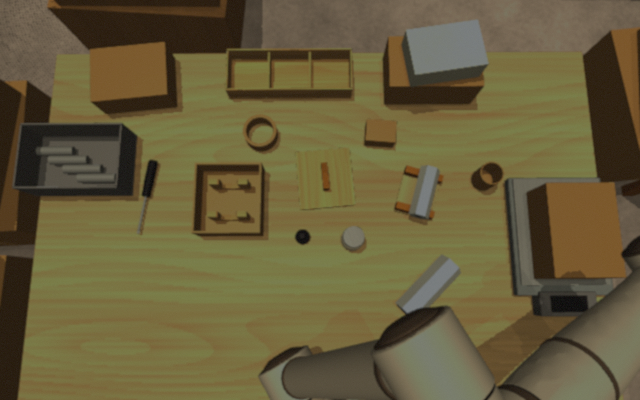

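View pics/side0.png

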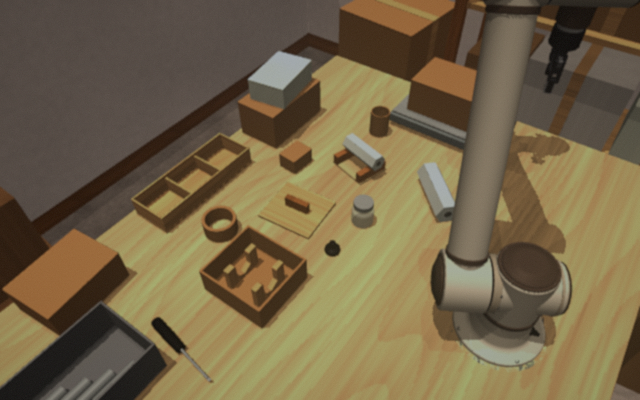

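View pics/wrist0.png

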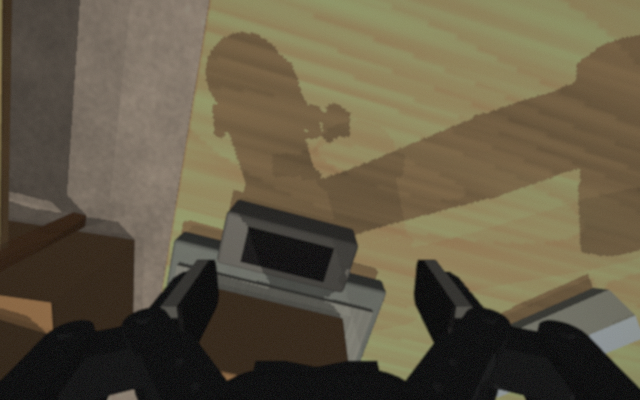

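```bash
cat > h.py <<'E'
import numpy as np,cv2
from scipy.spatial.transform import Rotation as R
from bench import arm
np.set_printoptions(suppress=True,precision=2)
def cloud(n,d,st=None):
    p=arm.camera_params(n);K=p["camera_matrix"]
    v,u=np.mgrid[0:400,0:640]
    P=np.stack([(u-K[0,2])/K[0,0]*d,(v-K[1,2])/K[1,1]*d,d],-1).reshape(-1,3)
    if n=="wrist":
        T=p["T_tool_cam"]; P=P@T[:3,:3].T+T[:3,3]
        P=R.from_quat(st["ee_rot"]).apply(P)+st["position"]
    else:
        E=p["extrinsics"]; P=(P-E[:3,3])@E[:3,:3]
    P=P.reshape(400,640,3); P[d<=0]=np.nan
    return P
def snap(n,name):
    st=arm.read_state(); im,d=arm.get_image(n)
    cv2.imwrite(f"pics/{name}.png",im[:,:,::-1]); np.savez(f"pics/{name}.npz",im=im,d=d,pos=st["position"],q=st["ee_rot"])
    return im,d,st
def load(name,n):
    z=np.load(f"pics/{name}.npz"); st=None
    if n=="wrist": st=dict(position=z["pos"],ee_rot=z["q"])
    return z["im"],z["d"],cloud(n,z["d"],st)
def crop(name,u0,u1,v0,v1,s,out):
    im=cv2.imread(f"pics/{name}.png")[v0:v1,u0:u1]
    cv2.imwrite(f"pics/{out}.png",cv2.resize(im,None,fx=s,fy=s,interpolation=cv2.INTER_CUBIC))
E
python3 - <<'E'
from h import *
crop("top0",180,460,120,260,2.8,"top0c")
crop("side0",190,400,110,330,2.7,"side0c")
im,d,P=load("top0","top")
for u,v in [(425,192),(408,185),(435,215),(325,178),(305,160),(350,200),(303,237),(230,200),(197,200),(230,183),(430,285),(353,238),(262,133),(380,130)]: print(u,v,P[v,u])
im,d,P=load("side0","side")
for u,v in [(365,150),(437,190),(297,203),(255,275),(330,250)]: print(u,v,P[v,u])
E
```

```text
425 192 [ 525.62 -265.47   76.3 ]
408 185 [ 559.51 -236.76    6.49]
435 215 [ 479.26 -306.65   -0.97]
325 178 [571.94 -14.75  38.55]
305 160 [630.41  38.93   4.84]
350 200 [518.9  -81.     8.55]
303 237 [418.25  42.39  32.19]
230 200 [519.92 237.53   9.87]
197 200 [511.14 312.25  57.17]
230 183 [564.59 237.66  16.87]
430 285 [ 295.97 -270.16   62.61]
353 238 [410.97 -83.11  71.54]
262 133 [707.44 157.     5.2 ]
380 130 [ 698.83 -160.5    49.68]
365 150 [ 515.18 -257.26   77.37]
437 190 [ 281.52 -247.71   59.93]
297 203 [570.61  -7.7   39.91]
255 275 [529.77 217.22   4.43]
330 250 [418.63  56.31  17.06]
```

View pics/top0c.png

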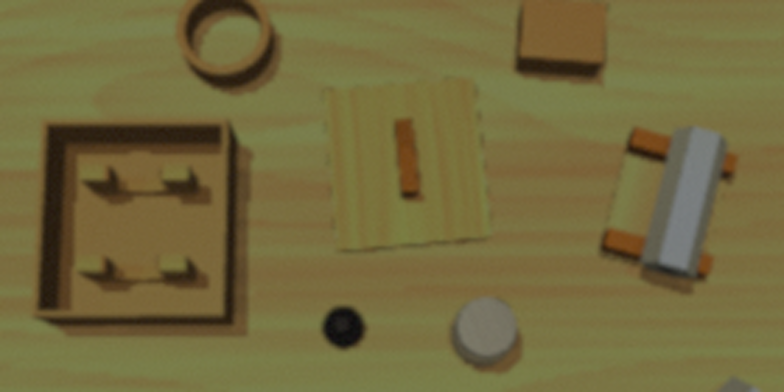

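View pics/side0c.png

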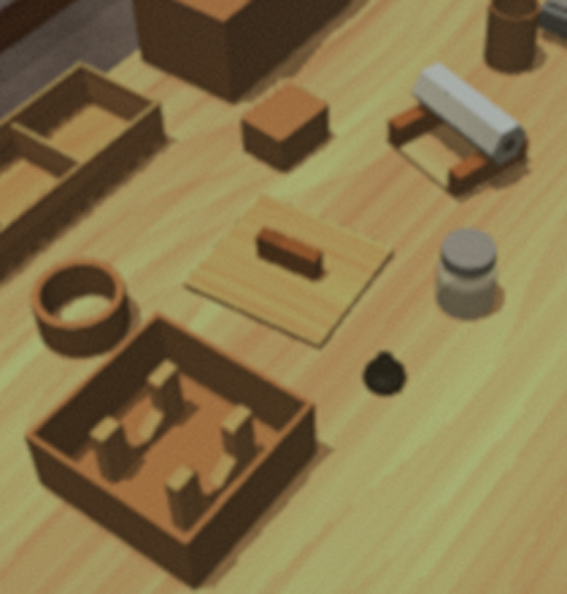

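```bash
cat > m.py <<'E'
from h import *
def rect(pts):
    r=cv2.minAreaRect(pts[:,:2].astype(np.float32)); return r
for nm,n in [("top0","top"),("side0","side")]:
    im,d,P=load(nm,n); X=P.reshape(-1,3)
    def sel(x0,x1,y0,y1,z0,z1):
        m=(X[:,0]>x0)&(X[:,0]<x1)&(X[:,1]>y0)&(X[:,1]<y1)&(X[:,2]>z0)&(X[:,2]<z1); return X[m]
    b=sel(430,620,-340,-190,68,90); print(n,"bar top",len(b),b.mean(0),np.median(b[:,2]),rect(b))
    b2=sel(430,620,-340,-190,50,90); print("bar all",len(b2),rect(b2))
    g=sel(500,650,-80,60,33,48); print("grip",len(g),g.mean(0),rect(g))
    g=sel(480,680,-120,80,4,12); print("board",len(g),g.mean(0),rect(g))
    g=sel(380,660,120,360,68,84); print("rim",len(g),np.median(g[:,2]),rect(g))
    g=sel(455,580,180,300,60,78); print("saddles",len(g),g.mean(0),np.median(g[:,2]),rect(g))
    g=sel(600,660,-250,0,-10,5); print("bench z",np.median(g[:,2]))
st=arm.read_state(); print(R.from_quat(st["ee_rot"]).as_matrix())
E
python3 m.py
```

```text
top bar top 746 [ 530.11 -266.93   76.54] 77.16233556591182 ((530.8744506835938, -267.79510498046875), (40.55744934082031, 130.9219512939453), 74.12372589111328)
bar all 1030 ((530.541748046875, -268.4006042480469), (50.87207794189453, 131.2722625732422), 73.60153198242188)
grip 163 [580.45 -14.81  39.9 ] ((580.560791015625, -14.929850578308105), (71.38214874267578, 15.758896827697754), 5.1149187088012695)
board 2829 [579.22 -15.4    8.01] ((579.5091552734375, -19.616310119628906), (198.683349609375, 196.24630737304688), 1.0678237676620483)
rim 881 74.94615913242774 ((516.334716796875, 232.42916870117188), (170.97268676757812, 180.67599487304688), 89.79318237304688)
saddles 251 [513.63 233.73  69.83] 70.1941330339253 ((515.2520141601562, 232.08242797851562), (98.74201202392578, 96.87437438964844), 89.47655487060547)
bench z 0.18466338680389907
side bar top 438 [ 524.58 -262.16   76.86] 77.7641479574776 ((528.8239135742188, -263.8001403808594), (39.819908142089844, 134.4485321044922), 73.73731994628906)
bar all 660 ((528.5955810546875, -265.7417907714844), (50.483009338378906, 135.51812744140625), 74.69078826904297)
grip 155 [577.11 -13.49  39.75] ((578.6859741210938, -14.613822937011719), (72.52426147460938, 19.925363540649414), 6.468442916870117)
board 2055 [574.23 -10.39   8.42] ((579.9188842773438, -20.52935028076172), (199.3669891357422, 198.0693817138672), 0.39570391178131104)
rim 1256 74.56532969149879 ((513.3381958007812, 232.42166137695312), (184.08529663085938, 173.2794189453125), 0.07581091672182083)
saddles 350 [510.44 234.44  68.88] 69.85980687437784 ((514.0867919921875, 232.43446350097656), (101.0354232788086, 102.77974700927734), 89.62093353271484)
bench z 0.9832254425377245
[[-0.27 -0.   -0.96]
 [ 0.96  0.   -0.27]
 [ 0.   -1.    0.  ]]
```

```bash
python3 - <<'E'
from h import *
im,d,P=load("top0","top")
for u,v in [(575,230),(540,200),(610,270),(550,270),(488,172),(570,303)]: print(u,v,P[v,u])
# rotvec for start->hover
st=arm.read_state(); R0=R.from_quat(st["ee_rot"])
th=np.radians(74); j=np.array([np.cos(th),np.sin(th),0]); ax=np.array([np.cos(th-np.pi/2),np.sin(th-np.pi/2),0])
a0=np.array([0,0,-1.]); Rv=np.stack([j,a0,np.cross(j,a0)],1)
for s in (-1,1):
    Rt=R.from_rotvec(s*np.radians(30)*ax)*R.from_matrix(Rv)
    print(s,(Rt*R0.inv()).as_rotvec(), Rt.as_matrix(), np.degrees((Rt*R0.inv()).magnitude()))
print(st["position"])
E
```

```text
575 230 [ 417.62 -583.86  162.5 ]
540 200 [ 494.83 -528.69  124.61]
610 270 [ 327.16 -654.19  159.87]
550 270 [ 328.28 -528.05  142.21]
488 172 [ 594.52 -453.      5.95]
570 303 [ 251.81 -610.26   57.04]
-1 [-0.53  0.   -0.54] [[ 0.24 -0.14 -0.96]
 [ 0.83 -0.48  0.28]
 [-0.5  -0.87 -0.  ]] 43.30461468784758
1 [ 0.53 -0.   -0.54] [[ 0.24  0.14 -0.96]
 [ 0.83  0.48  0.28]
 [ 0.5  -0.87  0.  ]] 43.178162635558444
[ 167.07 -601.79  230.49]
```

```bash
python3 -m creep '[[[27,28,0],[0,0,0],1],[[54,56,0],[-0.05,0,-0.05],1],[[82,84,0],[-0.1,0,-0.1],1],[[110,112,0],[-0.15,0,-0.16],1],[[137,139,0],[-0.21,0,-0.22],1],[[165,167,0],[-0.27,0,-0.28],1],[[192,195,0],[-0.32,0,-0.33],1],[[220,223,0],[-0.37,0,-0.38],1],[[247,251,0],[-0.42,0,-0.43],1],[[275,279,0],[-0.48,0,-0.49],1],[[302,307,0],[-0.53,0,-0.54],1],[[330,335,0],[-0.53,0,-0.54],1]]'
```

```text
clock: 1.15
position: [456.4, -306.7, 230.2]
ee_rot: [0.657, 0.263, -0.557, -0.435]
contact_force: [0.3, -1.1, -1.1]
gripper_width: 85.3
```

```bash
python3 -m creep '[[[25,25,-25],[0,0,0],1],[[47,48,-50],[0,0,0],1],[[47,48,-71],[0,0,0],1],[[47,48,-71],[0,0,0],1],[[47,48,-71],[0,0,0],1]]'; python3 - <<'E'
from h import *
print(arm.read_state()["joints"])
snap("wrist","w1")
st=arm.read_state(); print(R.from_quat(st["ee_rot"]).as_matrix(),st["position"])
E
```

```text
clock: 1.57
position: [503.0, -260.4, 159.2]
ee_rot: [0.656, 0.264, -0.557, -0.436]
contact_force: [0.3, -0.5, 0.9]
gripper_width: 85.6
[ 0.02  0.37 -0.52  0.63 -0.95 -2.32]
[[ 0.24 -0.14 -0.96]
 [ 0.83 -0.48  0.28]
 [-0.5  -0.87 -0.  ]] [ 503.54 -260.78  160.55]
```

View pics/w1.png

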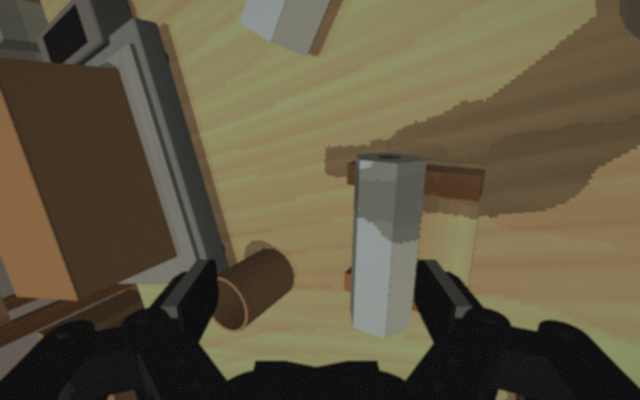

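```bash
cat > mb.py <<'E'
from h import *
import sys
def bar(nm):
    im,d,P=load(nm,"wrist"); X=P.reshape(-1,3)
    m=(X[:,0]>440)&(X[:,0]<620)&(X[:,1]>-340)&(X[:,1]<-200)&(X[:,2]>50)&(X[:,2]<90)
    b=X[m]
    print(len(b),"pct z",np.nanpercentile(b[:,2],[50,90,99]),"all",cv2.minAreaRect(b[:,:2].astype(np.float32)))
    # fit top plane
    t=b[b[:,2]>np.nanpercentile(b[:,2],90)-3]; t=t[abs(t[:,2]-np.median(t[:,2]))<2]
    print("top",len(t),t.mean(0),cv2.minAreaRect(t[:,:2].astype(np.float32)))
    bz=X[(X[:,0]>300)&(X[:,0]<440)&(X[:,1]>-340)&(X[:,1]<-200)&(abs(X[:,2])<15)]; print("bench",np.median(bz[:,2]),len(bz))
bar(sys.argv[1])
E
python3 mb.py w1
```

```text
11564 pct z [76.63 78.01 78.72] all ((529.397705078125, -271.0441589355469), (51.20990753173828, 131.37057495117188), 73.67134857177734)
top 6554 [ 524.3  -268.41   77.41] ((529.3536376953125, -270.69775390625), (28.88394546508789, 130.2863006591797), 73.66072082519531)
bench -0.31393886427471784 18530
```

```bash
python3 -m creep '[[[18,12,-5],[0,0,0],1],[[36,24,-15],[0,0,0],1],[[36,24,-44],[0,0,0],1],[[36,24,-44],[0,0,0],1],[[36,24,-44],[0,0,0],1]]'; python3 - <<'E'
from h import *
snap("wrist","w2")
st=arm.read_state(); print(R.from_quat(st["ee_rot"]).as_matrix(),st["position"])
E
python3 mb.py w2
```

```text
clock: 2.03
position: [538.7, -237.4, 116.9]
ee_rot: [0.657, 0.264, -0.556, -0.436]
contact_force: [-0.8, -0.6, 0.1]
gripper_width: 85.3
[[ 0.24 -0.14 -0.96]
 [ 0.83 -0.48  0.28]
 [-0.5  -0.87 -0.  ]] [ 539.56 -237.34  117.77]
14032 pct z [76.61 77.94 78.55] all ((529.9512939453125, -269.3864440917969), (48.9643440246582, 131.05686950683594), 73.73017883300781)
top 7711 [ 524.07 -267.83   77.42] ((529.9740600585938, -270.08575439453125), (29.04330825805664, 130.53289794921875), 73.48705291748047)
bench -0.303148142764762 13960
```

View pics/w2.png

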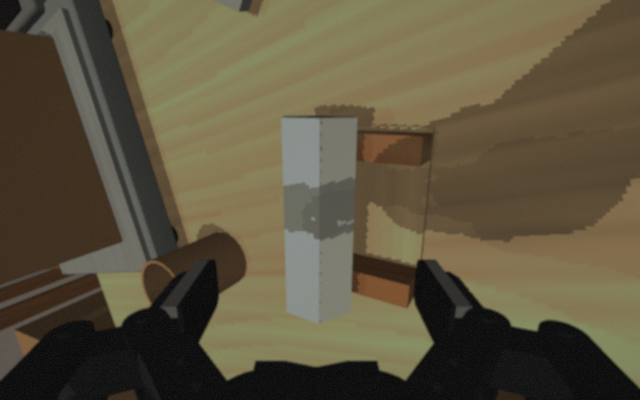

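```bash
python3 -m creep '[[[-3,-11,-20],[0,0,0],1],[[-6,-22,-40],[0,0,0],1],[[-9,-32,-60],[0,0,0],1],[[-12,-43,-80],[0,0,0],1],[[-12,-43,-80],[0,0,0],1],[[-12,-43,-80],[0,0,0],1]]'; python3 - <<'E'
from h import *
snap("side","s1")
crop("s1",320,420,90,200,5,"s1c")
E
```

```text
clock: 2.58
position: [527.6, -280.6, 37.5]
ee_rot: [0.657, 0.264, -0.555, -0.435]
contact_force: [0.5, -0.3, 0.9]
gripper_width: 85.4
```

View pics/s1c.png

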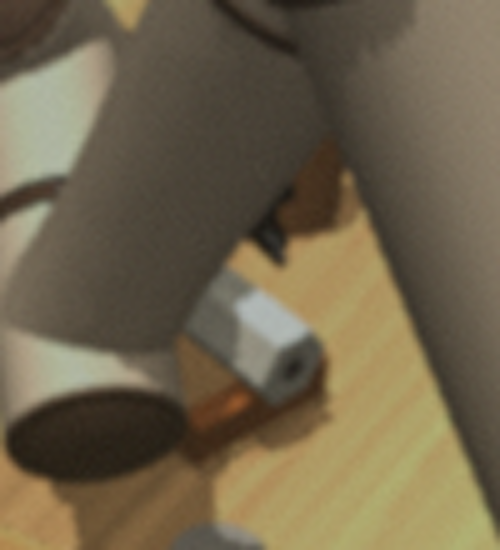

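```bash
python3 -m creep '[[[0,0,0],[0,0,0],0.4],[[0,0,0],[0,0,0],0.2],[[0,0,0],[0,0,0],0.05],[[0,0,0],[0,0,0],-0.1],[[0,0,0],[0,0,0],-1],[[0,0,0],[0,0,0],-1],[[0,0,0],[0,0,0],-1],[[0,0,0],[0,0,0],-1],[[0,0,0],[0,0,0],-1],[[0,0,0],[0,0,0],-1]]'; python3 - <<'E'
from h import *
snap("wrist","w3")
E
```

```text
clock: 3.47
position: [528.6, -279.8, 38.4]
ee_rot: [0.658, 0.264, -0.556, -0.434]
contact_force: [-1.9, -0.4, 6.4]
gripper_width: 43.3
```

View pics/w3.png

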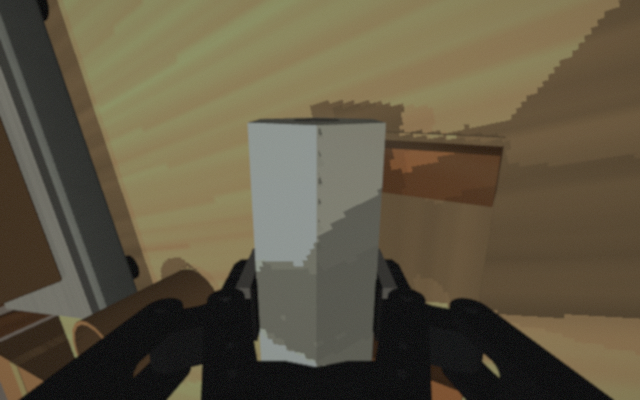

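```bash
python3 - <<'E'
from h import *
st=arm.read_state(); R0=R.from_quat(st["ee_rot"]); print(R0.as_matrix(), st["position"])
Rt=R.from_matrix(np.array([[0,0,-1],[1,0,0],[0,-1,0.]]))
print((Rt*R0.inv()).as_rotvec())
E
python3 -m creep '[[[0,0,10],[0,0,0],-1],[[0,0,30],[0,0,0],-1],[[0,0,60],[0,0,0],-1],[[0,0,90],[0,0,0],-1],[[0,0,110],[0,0,0],-1],[[0,0,110],[0,0,0],-1],[[0,0,110],[0,0,0],-1]]'; python3 - <<'E'
from h import *
print(arm.read_state()["joints"])
st=arm.read_state(); R0=R.from_quat(st["ee_rot"]); print(R0.as_matrix(), st["position"])
Rt=R.from_matrix(np.array([[0,0,-1],[1,0,0],[0,-1,0.]]))
print((Rt*R0.inv()).as_rotvec())
E
```

```text
[[ 0.24 -0.14 -0.96]
 [ 0.83 -0.48  0.28]
 [-0.5  -0.86 -0.  ]] [ 528.61 -279.81   38.42]
[ 0.52 -0.07  0.28]
clock: 4.1
position: [527.7, -278.6, 145.5]
ee_rot: [0.657, 0.265, -0.555, -0.436]
contact_force: [-0.5, 0.0, -6.5]
gripper_width: 43.4
[-0.01  0.43 -0.48  0.65 -0.93 -2.3 ]
[[ 0.24 -0.14 -0.96]
 [ 0.83 -0.48  0.28]
 [-0.5  -0.87 -0.  ]] [ 527.69 -278.64  145.53]
[ 0.52 -0.07  0.28]
```

```bash
python3 -m creep '[[[0,10,5],[0.05,-0.01,0.03],-1],[[0,30,10],[0.1,-0.01,0.06],-1],[[-1,55,10],[0.15,-0.02,0.08],-1],[[-2,80,10],[0.2,-0.03,0.11],-1],[[-2,105,10],[0.26,-0.035,0.14],-1],[[-3,130,10],[0.31,-0.04,0.17],-1],[[-4,155,10],[0.36,-0.05,0.2],-1],[[-5,180,10],[0.42,-0.06,0.23],-1],[[-6,205,10],[0.47,-0.065,0.26],-1],[[-6,230,10],[0.52,-0.07,0.28],-1],[[-6,240,10],[0.52,-0.07,0.28],-1],[[-6,240,10],[0.52,-0.07,0.28],-1]]'; python3 - <<'E'
from h import *
print(arm.read_state()["joints"])
st=arm.read_state(); R0=R.from_quat(st["ee_rot"]); print(R0.as_matrix(), st["position"])
E
```

```text
clock: 5.1
position: [520.6, -38.7, 154.1]
ee_rot: [-0.498, -0.5, 0.503, 0.499]
contact_force: [0.4, -0.2, -6.1]
gripper_width: 43.5
[ 0.24  0.29 -0.35  0.   -0.94 -1.8 ]
[[-0. -0. -1.]
 [ 1. -0. -0.]
 [-0. -1.  0.]] [520.58 -38.65 154.1 ]
```

```bash
python3 -m creep '[[[0,15,0],[0,0,0],-1],[[0,45,0],[0,0,0],-1],[[-1,75,0],[0,0,0],-1],[[-2,105,0],[0,0,0],-1],[[-3,135,0],[0,0,0],-1],[[-4,165,0],[0,0,0],-1],[[-5,195,0],[0,0,0],-1],[[-6,225,0],[0,0,0],-1],[[-6,250,0],[0,0,0],-1],[[-6,266,0],[0,0,0],-1],[[-6,272,0],[0,0,0],-1],[[-6,272,0],[0,0,0],-1]]'; python3 - <<'E'
from h import *
snap("wrist","w4");snap("top","t4");snap("side","s4")
st=arm.read_state(); R0=R.from_quat(st["ee_rot"]); print(R0.as_matrix(), st["position"],st["joints"])
crop("t4",150,350,120,260,4,"t4c");crop("s4",150,350,180,340,4,"s4c")
E
```

```text
clock: 6.1
position: [515.4, 232.8, 154.7]
ee_rot: [-0.499, -0.5, 0.503, 0.498]
contact_force: [0.5, 0.1, -7.1]
gripper_width: 43.1
[[-0. -0. -1.]
 [ 1. -0. -0.]
 [-0. -1.  0.]] [515.42 230.98 155.46] [ 0.71  0.35 -0.25  0.   -0.97 -2.28]
```

View pics/w4.png

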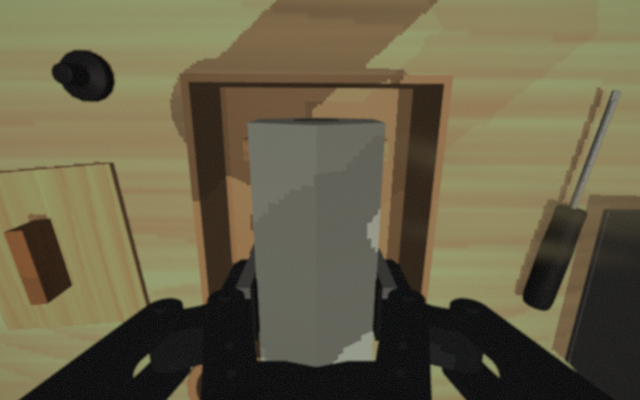

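View pics/s4c.png

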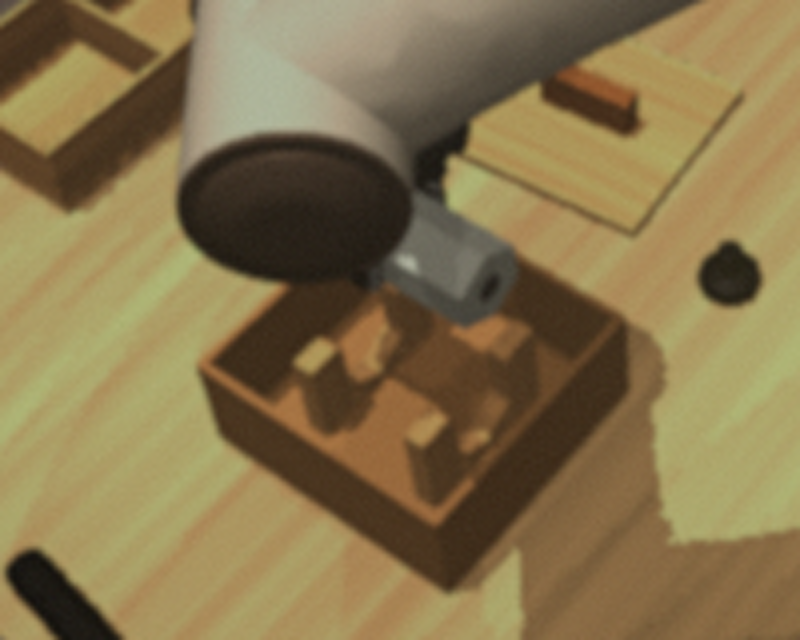

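View pics/t4c.png

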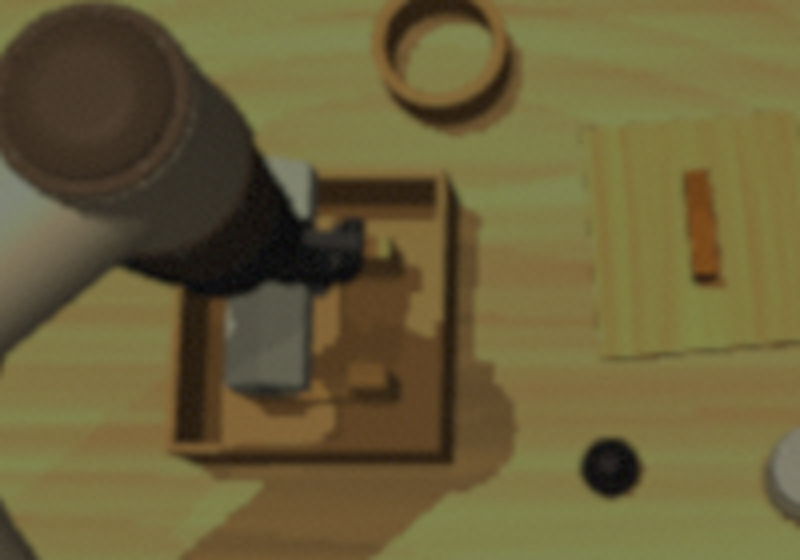

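```bash
cat > mc.py <<'E'
from h import *
import sys
nm=sys.argv[1]
im,d,P=load(nm,"wrist"); X=P.reshape(-1,3)
def sel(x0,x1,y0,y1,z0,z1):
    return X[(X[:,0]>x0)&(X[:,0]<x1)&(X[:,1]>y0)&(X[:,1]<y1)&(X[:,2]>z0)&(X[:,2]<z1)]
def fit(p,lab):  # y = a + b (x-515)
    if len(p)<5: print(lab,"few");return
    b=np.polyfit(p[:,0]-515,p[:,1],1); print(lab,len(p),"y@515 %.2f yaw %.2f"%(b[1],np.degrees(np.arctan(b[0]))))
rim=sel(400,640,120,345,72,80)
print("rim z",np.median(rim[:,2]),len(rim), "xmin",np.percentile(rim[:,0],[0.5,5]))
L=rim[(rim[:,1]>300)];Rr=rim[rim[:,1]<165]
def edges(p,lab):
    o=[]
    for x in np.arange(440,600,4):
        q=p[abs(p[:,0]-x)<2]
        if len(q)>=3: o.append([x,q[:,1].min(),q[:,1].max()])
    o=np.array(o)
    if len(o)<3: print(lab,"few"); return
    for k in (1,2):
        fit(np.c_[o[:,0],o[:,k]],lab+[" min"," max"][k-1])
edges(L,"rim left");edges(Rr,"rim right")
s=sel(440,590,180,285,66,73.5)
for side,q in (("L",s[s[:,1]>232]),("R",s[s[:,1]<232])):
    for c,qq in (("near",q[q[:,0]<515]),("far",q[q[:,0]>515])):
        if len(qq): print("saddle",side,c,len(qq),qq.min(0),qq.max(0))
# bar: by columns
zb=float(sys.argv[2])
b=sel(420,640,195,265,zb,zb+60)
b=b[(b[:,0]<480)]
o=[]
for x in np.arange(445,480,2):
    q=b[abs(b[:,0]-x)<1]
    if len(q)>10:
        w=q[np.argsort(-q[:,2])[:max(4,len(q)//30)]]
        o.append([x,q[:,1].min(),q[:,1].max(),w[:,1].mean(),q[:,2].max()])
o=np.array(o); print(o[::4]); 
for k in(1,2,3): fit(o[:,[0,k]],"bar%d"%k)
# planes of two upper flats
for s_ in(-1,1):
    q=b[(s_*(b[:,1]-232)>4)&(s_*(b[:,1]-232)<19)]
    A=np.c_[q[:,0]-515,q[:,1]-232,np.ones(len(q))]; c=np.linalg.lstsq(A,q[:,2],rcond=None)[0]; print("plane",s_,c,"slope deg",np.degrees(np.arctan(c[:2])))
print("bar x range",b[:,0].min())
E
python3 mc.py w4 140
```

```text
rim z 75.35449645547017 6360 xmin [424.87 425.52]
rim left min 37 y@515 309.85 yaw 0.20
rim left max 37 y@515 315.13 yaw -0.13
rim right min 38 y@515 145.11 yaw 0.01
rim right max 38 y@515 150.45 yaw -0.36
saddle L near 97 [465.94 276.26  67.73] [479.59 279.56  71.14]
saddle R near 119 [465.9  180.77  68.22] [479.56 184.96  71.48]
saddle R far 4 [549.75 181.1   67.16] [550.39 181.83  69.38]
[[449.   208.89 252.84 230.58 199.98]
 [457.   208.91 253.01 230.88 200.  ]
 [465.   208.97 252.81 230.9  199.98]
 [473.   209.04 253.05 230.76 199.95]]
bar1 16 y@515 209.12 yaw 0.19
bar2 16 y@515 253.21 yaw 0.26
bar3 16 y@515 230.95 yaw -0.05
plane -1 [  0.13   0.55 206.37] slope deg [ 7.23 28.81]
plane 1 [  0.12  -0.56 205.1 ] slope deg [  7.01 -29.09]
bar x range 448.0728200778499
```

```bash
sed -i 's/zb,zb+60/zb,zb+45/; s/b=b\[(b\[:,0\]<480)\]/b=b[(b[:,0]<495)]/' mc.py; python3 mc.py w4 150 | tail -9; python3 - <<'E'
from h import *
for nm,n in (("t4","top"),("s4","side")):
    im,d,P=load(nm,n);X=P.reshape(-1,3)
    for x0,x1 in ((445,470),(470,500),(535,560),(560,590)):
        q=X[(X[:,0]>x0)&(X[:,0]<x1)&(X[:,1]>195)&(X[:,1]<270)&(X[:,2]>140)&(X[:,2]<205)]
        if len(q)>5: print(n,x0,len(q),np.percentile(q[:,1],[1,99]),"z",np.percentile(q[:,2],[5,50,98]),"x",q[:,0].min(),q[:,0].max())
E
```

```text
[457.   208.91 253.01 233.91 194.99]
 [465.   208.97 252.81 229.81 194.98]
 [473.   209.04 253.05 231.75 194.98]]
bar1 16 y@515 209.12 yaw 0.19
bar2 16 y@515 253.21 yaw 0.26
bar3 16 y@515 233.02 yaw 1.47
plane -1 [  0.09   0.14 197.83] slope deg [5.4  7.92]
plane 1 [  0.08  -0.39 199.89] slope deg [  4.52 -21.08]
bar x range 448.0728200778499
top 445 243 [210.16 253.82] z [169.59 192.42 202.55] x 448.7950701109147 469.8899727203328
top 470 284 [210.03 253.75] z [174.68 194.13 202.02] x 470.0950664777621 499.88299900001795
top 535 35 [210.07 219.21] z [163.08 188.72 194.29] x 547.3059186211241 559.8085835621241
top 560 89 [210.25 230.69] z [167.46 190.68 199.24] x 560.2245266235586 580.2247125165466
side 445 402 [209.64 254.14] z [162.93 189.66 202.08] x 445.10418405703075 469.8830455512662
side 470 280 [210.3  254.28] z [168.77 193.44 201.57] x 470.0879258826119 499.8896322207167
```

```bash
sed -i 's/zb,zb+45/zb,zb+57/' mc.py; python3 mc.py w4 150 | tail -10; python3 - <<'E'
from h import *
im,d,P=load("w4","wrist")
for v in range(125,370,30): print(v,P[v,317],P[v,280],P[v,350])
E
```

```text
[[449.   208.89 252.84 230.65 201.41]
 [457.   208.91 253.01 230.88 201.46]
 [465.   208.97 252.81 231.02 201.99]
 [473.   209.04 253.05 230.98 201.44]]
bar1 16 y@515 209.12 yaw 0.19
bar2 16 y@515 253.21 yaw 0.26
bar3 16 y@515 231.36 yaw 0.51
plane -1 [  0.06   0.56 202.64] slope deg [ 3.33 29.09]
plane 1 [  0.06  -0.56 201.58] slope deg [  3.33 -29.36]
bar x range 448.0728200778499
125 [448.92 231.31 200.87] [449.3  220.34 195.42] [449.23 241.2  194.42]
155 [457.58 231.37 199.24] [458.32 220.03 194.63] [458.32 241.59 193.65]
185 [466.58 231.43 199.29] [468.03 219.68 193.52] [468.19 242.07 192.21]
215 [475.65 231.5  200.56] [477.97 219.47 193.86] [477.87 242.27 193.68]
245 [485.75 231.57 200.04] [488.45 219.24 194.07] [488.62 242.68 193.29]
275 [496.32 231.64 199.91] [500.34 218.81 192.7 ] [499.5  243.   193.92]
305 [508.14 231.72 198.84] [512.11 218.55 192.98] [512.47 243.62 192.13]
335 [520.25 231.8  198.59] [525.08 218.18 192.54] [524.99 244.03 192.39]
365 [531.87 231.88 199.75] [505.22 222.54 229.15] [505.76 239.93 228.4 ]
```

```bash
python3 -m creep '[[[0,0,-10],[0,0,0],-1],[[1,0,-30],[0,0,0],-1],[[1.5,0,-50],[0,0,0],-1],[[1.5,0,-65],[0,0,0],-1],[[1.5,0,-72],[0,0,0],-1],[[1.5,0,-72],[0,0,0],-1],[[1.5,0,-72],[0,0,0],-1]]'; python3 - <<'E'
from h import *
snap("wrist","w5");snap("top","t5");snap("side","s5")
for nm,n in (("t5","top"),("s5","side")):
    im,d,P=load(nm,n);X=P.reshape(-1,3)
    for x0,x1 in ((445,470),(470,500),(535,560),(560,590)):
        q=X[(X[:,0]>x0)&(X[:,0]<x1)&(X[:,1]>195)&(X[:,1]<270)&(X[:,2]>85)&(X[:,2]<132)]
        if len(q)>5: print(n,x0,len(q),np.percentile(q[:,1],[1,99]),"z",np.percentile(q[:,2],[5,50,98]),"x",q[:,0].min(),q[:,0].max())
    g=X[(X[:,0]>380)&(X[:,0]<660)&(X[:,1]>120)&(X[:,1]<360)&(X[:,2]>72)&(X[:,2]<80)]; 
    print(n,cv2.minAreaRect(g[:,:2].astype(np.float32)))
E
python3 mc.py w5 85
```

```text
clock: 6.83
position: [517.7, 232.1, 84.2]
ee_rot: [-0.499, -0.501, 0.501, 0.499]
contact_force: [0.2, -0.3, -4.7]
gripper_width: 43.2
top 445 188 [210.89 254.62] z [ 91.63 122.2  131.11] x 451.3912988047081 469.90196393910213
top 470 240 [210.73 254.15] z [108.99 124.   131.63] x 470.05519088268085 499.91214721241016
top 535 19 [210.76 216.95] z [ 98.79 115.89 123.99] x 549.3656499099595 558.4092775627385
top 560 82 [210.71 231.16] z [ 99.22 121.17 128.7 ] x 560.0717459386793 583.4988841643869
top ((516.3827514648438, 232.84335327148438), (171.29576110839844, 180.6052703857422), 89.83570098876953)
side 445 323 [211.65 256.08] z [ 92.86 118.92 131.43] x 448.2205082783786 469.7877098159615
side 470 190 [210.71 255.8 ] z [ 99.38 124.47 131.64] x 470.2097278661057 499.5778397969509
side ((512.4224853515625, 232.45745849609375), (172.48599243164062, 181.11404418945312), 89.84746551513672)
rim z 75.34944880547492 13019 xmin [425.03 425.58]
rim left min 27 y@515 309.57 yaw 0.20
rim left max 27 y@515 315.43 yaw -0.17
rim right min 27 y@515 144.88 yaw -0.02
rim right max 27 y@515 150.74 yaw -0.21
saddle L near 1119 [465.83 261.63  66.16] [480.14 279.67  71.68]
saddle R near 1125 [465.71 180.72  66.06] [479.98 198.78  71.29]
[[451.   208.23 252.28 230.37 130.72]
 [459.   208.15 252.3  230.23 130.99]
 [467.   208.38 252.18 230.09 130.31]
 [475.   208.39 252.25 230.71 131.11]]
bar1 15 y@515 208.63 yaw 0.41
bar2 15 y@515 252.06 yaw -0.20
bar3 15 y@515 230.49 yaw 0.26
plane -1 [  0.06   0.58 132.62] slope deg [ 3.38 29.97]
plane 1 [  0.06  -0.57 130.67] slope deg [  3.48 -29.64]
bar x range 450.3112537969814
```

View pics/w5.png

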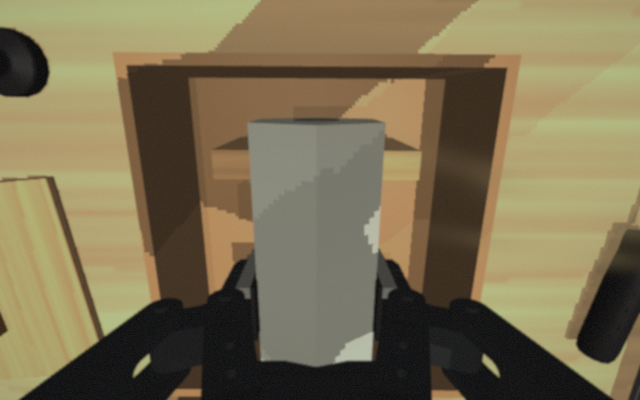

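```bash
python3 - <<'E'
from h import *
im,d,P=load("w5","wrist")
for c in (270,290,317,340,360):
    q=P[130:330,c-1:c+2].reshape(-1,3); print(c,[np.polyfit(q[:,0]-515,q[:,k],1).round(4) for k in (1,2)],len(q))
E
```

```text
** On entry to DLASCL parameter number  4 had an illegal value
 ** On entry to DLASCL parameter number  4 had an illegal value
 ** On entry to DLASCL parameter number  4 had an illegal value
 ** On entry to DLASCL parameter number  4 had an illegal value
 ** On entry to DLASCL parameter number  5 had an illegal value
 ** On entry to DLASCL parameter number  4 had an illegal valueTraceback (most recent call last):
  File "<stdin>", line 4, in <module>
    c, resids, rank, s = lstsq(lhs, rhs, rcond)
                         ~~~~~^^^^^^^^^^^^^^^^^
    x, resids, rank, s = _umath_linalg.lstsq(a, b, rcond,
                         ~~~~~~~~~~~~~~~~~~~^^^^^^^^^^^^^
                                             signature=signature)
                                             ^^^^^^^^^^^^^^^^^^^^
    raise LinAlgError("SVD did not converge in Linear Least Squares")
numpy.linalg.LinAlgError: SVD did not converge in Linear Least Squares
```

```bash
python3 - <<'E'
from h import *
im,d,P=load("w5","wrist")
for c in (270,290,317,340,360):
    q=P[130:330,c-1:c+2].reshape(-1,3); q=q[~np.isnan(q[:,0])]; print(c,[np.polyfit(q[:,0]-515,q[:,k],1).round(4) for k in (1,2)],len(q))
E
```

```text
270 [array([ -0.04, 213.81]), array([ -0.03, 119.63])] 599
290 [array([ -0.02, 221.45]), array([ -0.02, 124.07])] 598
317 [array([  0.01, 230.96]), array([ -0.01, 128.97])] 599
340 [array([  0.03, 239.07]), array([ -0.02, 124.3 ])] 598
360 [array([  0.05, 246.66]), array([ -0.03, 119.98])] 596
```

```bash
python3 -m creep '[[[0,0,-6],[0,0,0],-1],[[0,0,-12],[0,0,0],-1],[[0,0,-18],[0,0,0],-1],[[0,0,-22],[0,0,0],-1],[[0,0,-26],[0,0,0],-1],[[0,0,-30],[0,0,0],-1],[[0,0,-32],[0,0,0],-1],[[0,0,-32],[0,0,0],-1]]'
```

```text
clock: 7.65
position: [517.0, 232.4, 51.4]
ee_rot: [-0.499, -0.501, 0.502, 0.499]
contact_force: [-0.6, 0.2, -5.4]
gripper_width: 43.1
```

```bash
python3 -m creep '[[[0,0,-4],[0,0,0],-1],[[0,0,-8],[0,0,0],-1],[[0,0,-12],[0,0,0],-1],[[0,0,-16],[0,0,0],-1],[[0,0,-20],[0,0,0],-1],[[0,0,-24],[0,0,0],-1],[[0,0,-27],[0,0,0],-1],[[0,0,-29],[0,0,0],-1],[[0,0,-29],[0,0,0],-1]]'
```

```text
clock: 8.4
position: [517.1, 232.4, 22.5]
ee_rot: [-0.499, -0.501, 0.501, 0.499]
contact_force: [0.0, -0.4, -6.0]
gripper_width: 43.3
```

```bash
python3 -m creep '[[[0,0,-1],[0,0,0],-1],[[0,0,-2],[0,0,0],-1],[[0,0,-3],[0,0,0],-1],[[0,0,-3],[0,0,0],-1]]'; python3 -m creep '[[[0,0,-1],[0,0,0],-1],[[0,0,-1.5],[0,0,0],-1],[[0,0,-1.5],[0,0,0],-1]]'
```

```text
clock: 8.73
position: [517.3, 232.6, 20.1]
ee_rot: [-0.499, -0.501, 0.501, 0.499]
contact_force: [0.5, -0.1, -6.5]
gripper_width: 43.3
clock: 8.98
position: [517.4, 232.6, 19.7]
ee_rot: [0.499, 0.501, -0.501, -0.499]
contact_force: [-4.2, -1.6, 4.5]
gripper_width: 43.5
```

```bash
python3 -m creep '[[[0,0,-0.5],[0,0,0],-1],[[0,0,-0.5],[0,0,0],-1]]'; python3 - <<'E'
from h import *
snap("wrist","w6")
im,d,P=load("w6","wrist")
for c in (270,290,317,340,360):
    q=P[130:330,c-1:c+2].reshape(-1,3); q=q[~np.isnan(q[:,0])]; print(c,[np.polyfit(q[:,0]-515,q[:,k],1).round(4) for k in (1,2)],len(q))
E
```

```text
clock: 9.15
position: [517.3, 232.6, 19.6]
ee_rot: [0.499, 0.501, -0.501, -0.499]
contact_force: [-5.7, -1.3, 6.5]
gripper_width: 43.2
270 [array([ -0.04, 214.31]), array([-0.02, 55.21])] 600
290 [array([ -0.02, 221.93]), array([-0.02, 59.48])] 598
317 [array([  0.01, 231.45]), array([-0.  , 64.54])] 595
340 [array([  0.03, 239.56]), array([-0.01, 59.85])] 598
360 [array([  0.05, 247.16]), array([-0.02, 55.45])] 597
```

View pics/w6.png

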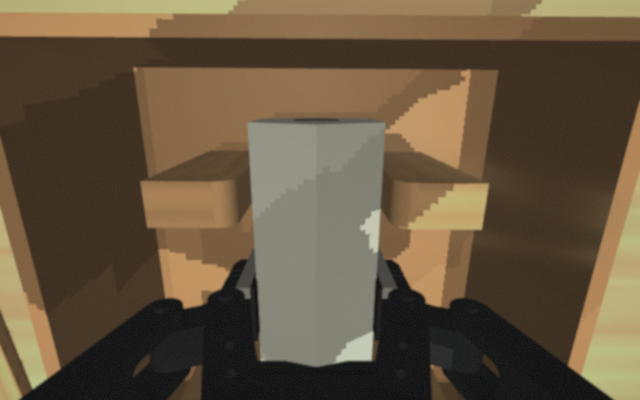

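```bash
python3 -m creep '[[[0,0,0],[0,0,0],0.1],[[0,0,0],[0,0,0],0.2],[[0,0,0],[0,0,0],0.3],[[0,0,0],[0,0,0],0.4],[[0,0,0],[0,0,0],0.5],[[0,0,0],[0,0,0],0.6],[[0,0,0],[0,0,0],0.6]]'; python3 -m creep '[[[0,0,8],[0,0,0],0.6],[[0,0,25],[0,0,0],0.6],[[0,0,50],[0,0,0],0.6],[[0,0,80],[0,0,0],0.6],[[0,0,115],[0,0,0],0.6],[[0,0,150],[0,0,0],0.6],[[0,0,180],[0,0,0],1],[[0,0,180],[0,0,0],1],[[0,0,180],[0,0,0],1]]';python3 - <<'E'
from h import *
snap("wrist","w7");snap("side","s7"); print(arm.read_state()["position"])
crop("s7",190,320,220,330,6,"s7c")
im,d,P=load("w7","wrist");X=P.reshape(-1,3)
q=X[(X[:,0]>445)&(X[:,0]<580)&(X[:,1]>205)&(X[:,1]<255)&(X[:,2]>40)&(X[:,2]<80)]
r=q[abs(q[:,1]-np.median(q[:,1]))<3]; print("ridge",[np.polyfit(r[:,0]-515,r[:,2],1)],np.median(q[:,1]),q[:,0].min(),q[:,0].max())
E
```

```text
clock: 9.78
position: [517.4, 232.6, 18.1]
ee_rot: [-0.499, -0.501, 0.501, 0.499]
contact_force: [0.1, 0.3, 0.8]
gripper_width: 68.2
clock: 10.53
position: [518.1, 233.2, 201.0]
ee_rot: [0.499, 0.503, -0.499, -0.498]
contact_force: [-0.9, 0.2, -1.0]
gripper_width: 85.1
[516.63 232.24 197.7 ]
ridge [array([ 0.01, 63.47])] 229.8817492831622 449.8547861474742 579.9747623511284
```

View pics/w7.png

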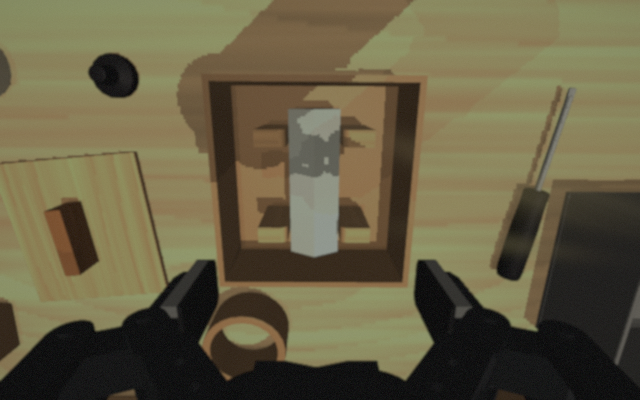

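View pics/s7c.png

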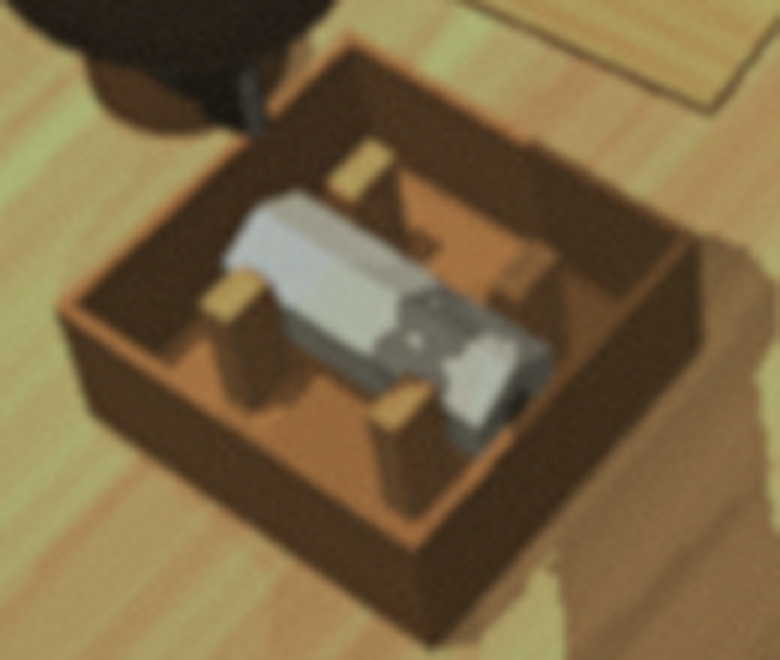

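```bash
python3 -m creep '[[[5,-20,0],[0,0,0.01],1],[[13,-50,0],[0,0,0.02],1],[[21,-82,0],[0,0,0.04],1],[[29,-114,0],[0,0,0.05],1],[[37,-146,0],[0,0,0.06],1],[[45,-178,0],[0,0,0.07],1],[[53,-208,0],[0,0,0.08],1],[[59,-232,-10],[0,0,0.092],1],[[63,-246,-25],[0,0,0.092],1],[[63,-247,-40],[0,0,0.092],1],[[63,-247,-40],[0,0,0.092],1],[[63,-247,-40],[0,0,0.092],1]]';cat > mg.py <<'E'
from h import *
import sys
im,d,P=load(sys.argv[1],"wrist");X=P.reshape(-1,3)
def sel(x0,x1,y0,y1,z0,z1):
    return X[(X[:,0]>x0)&(X[:,0]<x1)&(X[:,1]>y0)&(X[:,1]<y1)&(X[:,2]>z0)&(X[:,2]<z1)]
g=sel(520,640,-50,20,36,46); print("grip",len(g),np.median(g[:,2]),cv2.minAreaRect(g[:,:2].astype(np.float32)))
g=sel(470,690,-115,85,5.5,12);print("board",len(g),np.median(g[:,2]),cv2.minAreaRect(g[:,:2].astype(np.float32)))
E
python3 - <<'E'
from h import *
snap("wrist","w8"); print(arm.read_state()["position"],R.from_quat(arm.read_state()["ee_rot"]).as_matrix(),arm.read_state()["joints"])
E
python3 mg.py w8
```

```text
clock: 11.63
position: [579.2, -14.9, 156.2]
ee_rot: [-0.475, -0.522, 0.525, 0.476]
contact_force: [0.6, -0.2, 0.5]
gripper_width: 85.3
[580.06 -14.37 157.47] [[-0.1 -0.  -1. ]
 [ 1.  -0.  -0.1]
 [-0.  -1.   0. ]] [ 0.25  0.37 -0.21  0.   -0.99 -1.73]
grip 1660 39.3641606470673 ((579.1570434570312, -17.425189971923828), (69.64869689941406, 15.80567455291748), 5.070202827453613)
board 26766 7.390144241502867 ((579.599365234375, -17.60108184814453), (160.0933380126953, 148.28475952148438), 5.194498062133789)
```

View pics/w8.png

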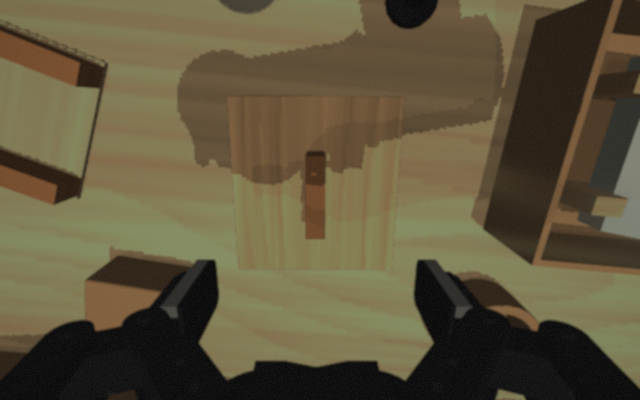

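```bash
python3 -m creep '[[[0,0,-30],[0,0,0],1],[[0,0,-65],[0,0,0],0.7],[[0,0,-95],[0,0,0],0.3],[[0,0,-115],[0,0,0],0],[[0,0,-130],[0,0,0],-0.2],[[0,0,-138],[0,0,0],-0.2],[[0,0,-141],[0,0,0],-0.2],[[0,0,-141],[0,0,0],-0.2]]'
```

```text
clock: 12.35
position: [580.7, -13.9, 17.4]
ee_rot: [0.475, 0.524, -0.524, -0.475]
contact_force: [0.9, 0.1, -0.2]
gripper_width: 34.5
```

```bash
python3 -m creep '[[[0,-1,-2],[0,0,0],-0.2],[[0,-1,-3],[0,0,0],-0.4],[[0,-1,-3],[0,0,0],-0.5],[[0,-1,-3],[0,0,0],-0.6],[[0,-1,-3],[0,0,0],-1],[[0,-1,-3],[0,0,0],-1],[[0,-1,-3],[0,0,0],-1],[[0,-1,-3],[0,0,0],-1],[[0,-1,-3],[0,0,0],-1],[[0,-1,-3],[0,0,0],-1]]'; python3 - <<'E'
from h import *
snap("wrist","w9")
E
python3 mg.py w9
```

```text
clock: 13.18
position: [580.9, -15.4, 15.1]
ee_rot: [0.476, 0.524, -0.523, -0.475]
contact_force: [-2.4, -0.6, 5.1]
gripper_width: 14.9
grip 7016 39.4480090569668 ((579.009033203125, -18.88176727294922), (39.98442840576172, 70.46035766601562), 77.74053192138672)
board 61734 7.465236200441338 ((579.563720703125, -17.1971435546875), (159.63287353515625, 148.5048370361328), 5.299432277679443)
```

View pics/w9.png

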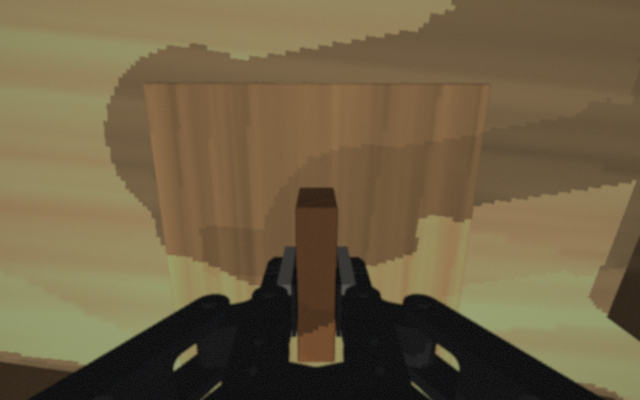

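```bash
python3 -m creep '[[[0,0,8],[0,0,0],-1],[[0,0,25],[0,0,0],-1],[[0,0,50],[0,0,0],-1],[[0,0,80],[0,0,0],-1],[[0,0,110],[0,0,0],-1],[[0,0,125],[0,0,0],-1],[[0,0,130],[0,0,0],-1],[[0,0,130],[0,0,0],-1]]'
python3 -m creep '[[[-3,12,0],[0,0,-0.01],-1],[[-9,35,0],[0,0,-0.02],-1],[[-16,62,0],[0,0,-0.03],-1],[[-24,92,0],[0,0,-0.04],-1],[[-32,122,0],[0,0,-0.05],-1],[[-40,152,0],[0,0,-0.06],-1],[[-47,182,0],[0,0,-0.07],-1],[[-54,210,0],[0,0,-0.08],-1],[[-60,232,0],[0,0,-0.092],-1],[[-64,244,0],[0,0,-0.092],-1],[[-65,247,0],[0,0,-0.092],-1],[[-65,247,0],[0,0,-0.092],-1]]'; cat > mk.py <<'E'
from h import *
import sys
nm=sys.argv[1]; zb=float(sys.argv[2])
im,d,P=load(nm,"wrist");X=P.reshape(-1,3)
def sel(x0,x1,y0,y1,z0,z1):
    return X[(X[:,0]>x0)&(X[:,0]<x1)&(X[:,1]>y0)&(X[:,1]<y1)&(X[:,2]>z0)&(X[:,2]<z1)]
def edges(p,lab,xs):
    o=[]
    for x in xs:
        q=p[abs(p[:,0]-x)<2]
        if len(q)>=3: o.append([x,q[:,1].min(),q[:,1].max()])
    o=np.array(o)
    if len(o)<3: print(lab,"few"); return
    for k in (1,2):
        b=np.polyfit(o[:,0]-515,o[:,k],1); print(lab,["min","max"][k-1],len(o),"y@515 %.2f yaw %.2f"%(b[1],np.degrees(np.arctan(b[0]))))
rim=sel(400,640,120,345,72,80)
edges(rim[rim[:,1]<165],"rimR",np.arange(428,600,4)); edges(rim[rim[:,1]>300],"rimL",np.arange(428,600,4))
print("rim xmin",np.percentile(rim[:,0],0.5) if len(rim) else None)
b=sel(400,640,130,330,zb-6,zb+6)
print("board",len(b),np.median(b[:,2]),cv2.minAreaRect(b[:,:2].astype(np.float32)))
edges(b,"board",np.arange(440,500,4)); print("board xmin",np.percentile(b[:,0],0.5))
A=np.c_[b[:,0]-515,b[:,1]-230,np.ones(len(b))];c=np.linalg.lstsq(A,b[:,2],rcond=None)[0];print("slopes deg",np.degrees(c[:2]),c[2])
E
python3 - <<'E'
from h import *
snap("wrist","w10"); snap("side","s10"); s=arm.read_state(); print(s["position"],R.from_quat(s["ee_rot"]).as_matrix())
crop("s10",150,350,160,330,4,"s10c")
E
python3 mk.py w10 139
```

```text
clock: 13.9
position: [580.6, -15.2, 145.3]
ee_rot: [0.476, 0.524, -0.523, -0.475]
contact_force: [-0.1, 0.4, -1.8]
gripper_width: 14.9
clock: 14.9
position: [514.5, 231.6, 142.7]
ee_rot: [-0.499, -0.5, 0.502, 0.499]
contact_force: [0.3, -0.9, -1.5]
gripper_width: 14.3
[515.06 230.51 143.34] [[-0. -0. -1.]
 [ 1. -0. -0.]
 [-0. -1.  0.]]
rimR few
rimL few
rim xmin 424.85584502614256
board 61898 135.25498779071484 ((513.24658203125, 229.85922241210938), (159.3025665283203, 148.73068237304688), 0.357357919216156)
board min 15 y@515 155.85 yaw 0.12
board max 15 y@515 303.57 yaw -0.03
board xmin 433.86050294955095
slopes deg [-0.3  -0.08] 135.08063914853133
```

View pics/w10.png

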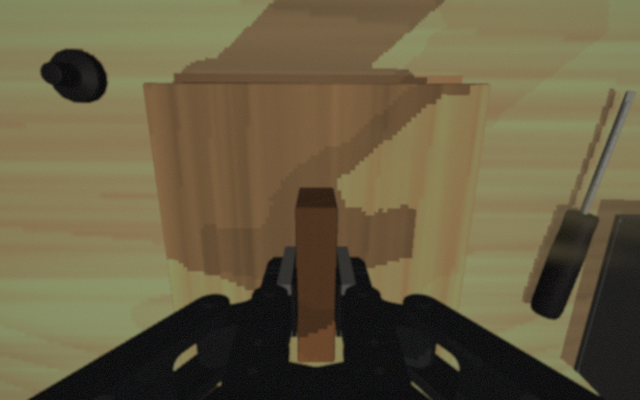

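View pics/s10c.png

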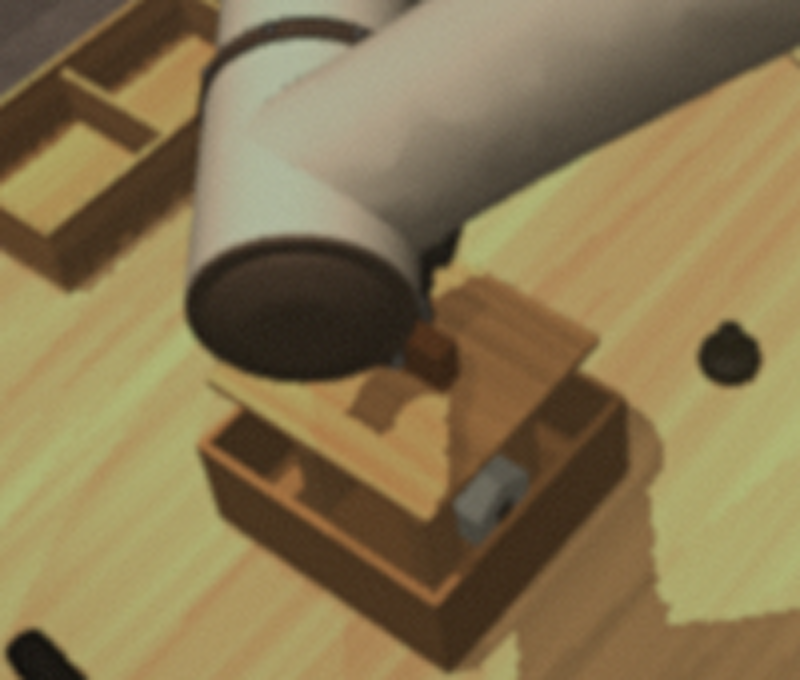

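```bash
python3 -m creep '[[[0,0,-8],[0,0,0],-1],[[1,0.4,-18],[0,0,0],-1],[[1.2,0.4,-28],[0,0,0],-1],[[1.2,0.4,-36],[0,0,0],-1],[[1.2,0.4,-40],[0,0,0],-1],[[1.2,0.4,-40],[0,0,0],-1],[[1.2,0.4,-40],[0,0,0],-1]]'
python3 - <<'E'
from h import *
snap("wrist","w11"); snap("side","s11"); snap("top","t11"); s=arm.read_state(); print(s["position"])
crop("s11",150,350,180,330,4,"s11c")
for nm,n in (("t11","top"),("s11","side")):
    im,d,P=load(nm,n);X=P.reshape(-1,3)
    for lab,z0,z1 in (("rim",71,79),("board",90,100)):
        g=X[(X[:,0]>380)&(X[:,0]<660)&(X[:,1]>120)&(X[:,1]<360)&(X[:,2]>z0)&(X[:,2]<z1)]
        print(n,lab,len(g),np.median(g[:,2]),cv2.minAreaRect(g[:,:2].astype(np.float32)))
E
python3 mk.py w11 95
```

```text
clock: 15.58
position: [516.6, 231.8, 103.7]
ee_rot: [-0.499, -0.501, 0.501, 0.499]
contact_force: [0.1, 0.7, -1.5]
gripper_width: 14.9
[516.87 232.29 104.68]
top rim 396 75.82549087237658 ((516.5360717773438, 232.326171875), (170.33328247070312, 180.7039031982422), 89.7923583984375)
top board 2108 97.37739643156232 ((516.915771484375, 233.15902709960938), (159.7319793701172, 149.00062561035156), 0.6307510733604431)
side rim 446 75.9503493817189 ((512.8485107421875, 232.74195861816406), (171.626220703125, 180.62120056152344), 89.93838500976562)
side board 2008 97.61342613340672 ((513.0181274414062, 232.70504760742188), (150.1093292236328, 160.2783966064453), 89.90182495117188)
rimR min 35 y@515 144.99 yaw 0.05
rimR max 35 y@515 146.89 yaw -1.53
rimL min 36 y@515 313.22 yaw 1.70
rimL max 36 y@515 315.32 yaw -0.23
rim xmin 424.9224311863854
board 61785 96.18291280538163 ((515.2357788085938, 230.0799560546875), (159.66470336914062, 148.66751098632812), 0.03705881908535957)
board min 15 y@515 156.28 yaw 0.30
board max 15 y@515 304.23 yaw 0.30
board xmin 435.99397210341635
slopes deg [-0.18 -0.02] 96.07973850577372
```

View pics/w11.png

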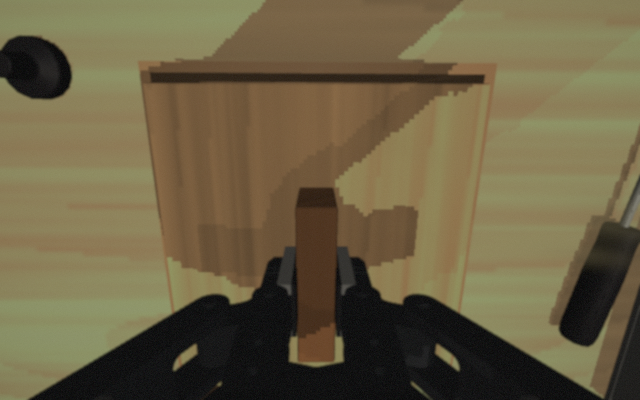

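View pics/s11c.png

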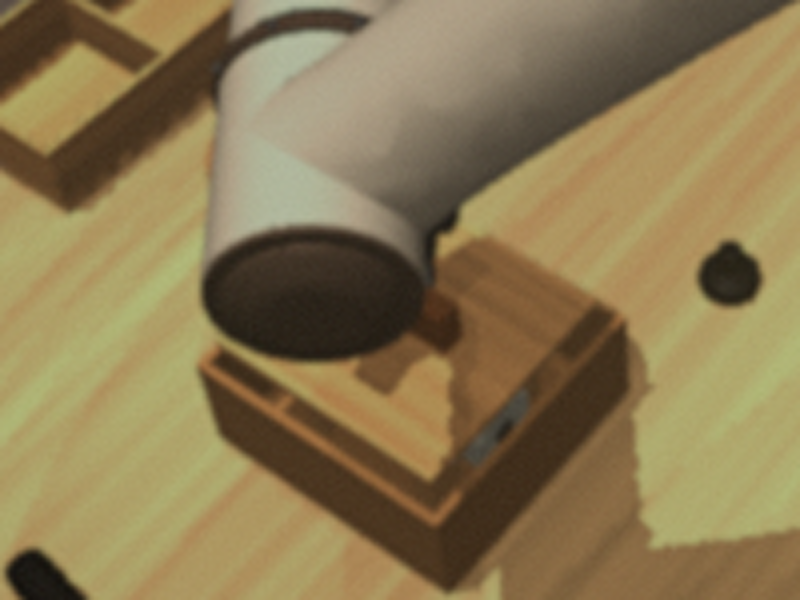

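```bash
python3 -m creep '[[[0,0,-3],[0,0,0],-1],[[0,0,-6],[0,0,0],-1],[[0,0,-9],[0,0,0],-1],[[0,0,-12],[0,0,0],-1],[[0,0,-14],[0,0,0],-1],[[0,0,-16],[0,0,0],-1],[[0,0,-16],[0,0,0],-1],[[0,0,-16],[0,0,0],-1]]'; python3 -m creep '[[[0,0,-1],[0,0,0],-1],[[0,0,-1],[0,0,0],-1],[[0,0,-1],[0,0,0],-1]]'; python3 -m creep '[[[0,0,-1],[0,0,0],-1],[[0,0,-1],[0,0,0],-1],[[0,0,-1],[0,0,0],-1]]'
```

```text
clock: 16.4
position: [516.5, 232.0, 88.0]
ee_rot: [-0.499, -0.501, 0.501, 0.499]
contact_force: [-0.5, -0.5, -2.0]
gripper_width: 14.8
clock: 16.65
position: [516.6, 232.0, 87.2]
ee_rot: [0.499, 0.501, -0.501, -0.499]
contact_force: [-0.6, 0.5, -1.0]
gripper_width: 14.7
clock: 16.9
position: [516.5, 232.0, 86.1]
ee_rot: [-0.499, -0.501, 0.501, 0.499]
contact_force: [-0.0, 0.8, -1.1]
gripper_width: 14.8
```

```bash
python3 -m creep '[[[0,0,-0.7],[0,0,0],-1],[[0,0,-0.7],[0,0,0],-1],[[0,0,-0.7],[0,0,0],-1]]'; python3 -m creep '[[[0,0,-0.7],[0,0,0],-1],[[0,0,-0.7],[0,0,0],-1],[[0,0,-0.7],[0,0,0],-1]]'
```

```text
clock: 17.15
position: [516.5, 232.0, 85.4]
ee_rot: [-0.499, -0.501, 0.501, 0.499]
contact_force: [-0.7, 1.2, -1.7]
gripper_width: 14.6
clock: 17.4
position: [516.6, 232.1, 85.1]
ee_rot: [0.499, 0.501, -0.501, -0.499]
contact_force: [-1.5, -0.1, 0.8]
gripper_width: 14.7
```

Contact is beginning; a touch more, then check.

```bash
python3 -m creep '[[[0,0,-0.5],[0,0,0],-1],[[0,0,-0.5],[0,0,0],-1],[[0,0,-0.5],[0,0,0],-1]]'
python3 - <<'E'
from h import *
snap("wrist","w12")
E
python3 mk.py w12 77
```

```text
clock: 17.65
position: [516.6, 232.1, 85.1]
ee_rot: [0.499, 0.501, -0.501, -0.499]
contact_force: [-2.4, -0.3, 5.1]
gripper_width: 14.9
rimR min 37 y@515 147.21 yaw 3.15
rimR max 37 y@515 163.21 yaw -1.19
rimL min 37 y@515 301.36 yaw 1.73
rimL max 37 y@515 313.72 yaw -2.49
rim xmin 425.3245345468684
board 75146 77.29694415100381 ((514.9892578125, 230.06216430664062), (171.5339813232422, 180.40806579589844), 89.89595794677734)
board min 15 y@515 144.85 yaw -0.11
board max 15 y@515 315.33 yaw -0.24
board xmin 425.3278467097999
slopes deg [0.19 0.02] 77.16808080599199
```

```bash
python3 -m creep '[[[0,0,0],[0,0,0],-0.6],[[0,0,0],[0,0,0],-0.5],[[0,0,0],[0,0,0],-0.4],[[0,0,0],[0,0,0],-0.3],[[0,0,0],[0,0,0],-0.2],[[0,0,0],[0,0,0],-0.1],[[0,0,0],[0,0,0],0],[[0,0,0],[0,0,0],0]]'; python3 -m creep '[[[0,0,5],[0,0,0],0],[[0,0,20],[0,0,0],0],[[0,0,45],[0,0,0],0],[[0,0,75],[0,0,0],0],[[0,0,105],[0,0,0],0],[[0,-10,130],[0,0,0],0],[[0,-40,140],[0,0,0],0],[[0,-80,140],[0,0,0],0],[[0,-110,140],[0,0,0],0],[[0,-120,140],[0,0,0],0],[[0,-120,140],[0,0,0],0]]'
python3 - <<'E'
from h import *
snap("wrist","w13"); snap("side","s13"); snap("top","t13")
crop("s13",150,350,180,330,4,"s13c");crop("t13",150,350,120,260,4,"t13c")
for nm,n in (("t13","top"),("s13","side"),("w13","wrist")):
    im,d,P=load(nm,n);X=P.reshape(-1,3)
    g=X[(X[:,0]>440)&(X[:,0]<590)&(X[:,1]>160)&(X[:,1]<300)&(X[:,2]>70)&(X[:,2]<84)]
    A=np.c_[g[:,0]-515,g[:,1]-231,np.ones(len(g))];c=np.linalg.lstsq(A,g[:,2],rcond=None)[0];print(n,"board plane z %.2f"%c[2],np.degrees(c[:2]))
    h=X[(X[:,0]>440)&(X[:,0]<590)&(X[:,1]>200)&(X[:,1]<270)&(X[:,2]>105)&(X[:,2]<116)]
    if len(h)>10: print("handle",np.median(h[:,2]),cv2.minAreaRect(h[:,:2].astype(np.float32)))
E
```

```text
clock: 18.37
position: [516.5, 232.0, 84.2]
ee_rot: [-0.499, -0.501, 0.501, 0.499]
contact_force: [0.3, 0.6, -0.1]
gripper_width: 42.7
clock: 19.28
position: [516.3, 110.0, 224.9]
ee_rot: [0.5, 0.5, -0.5, -0.499]
contact_force: [-0.1, 0.3, -1.0]
gripper_width: 42.6
top board plane z 78.29 [-0.17 -0.01]
handle 110.286489020228 ((516.0006103515625, 232.34962463378906), (70.21673583984375, 16.002674102783203), 1.8965191841125488)
side board plane z 78.95 [0.06 0.01]
handle 110.72961525017655 ((513.189697265625, 232.8756561279297), (18.00996971130371, 69.7159423828125), 89.62171173095703)
wrist board plane z 77.46 [-0.08  0.02]
handle 109.27098499032961 ((515.2108764648438, 230.02566528320312), (70.09114074707031, 17.12586784362793), 0.35073280334472656)
```

View pics/s13c.png

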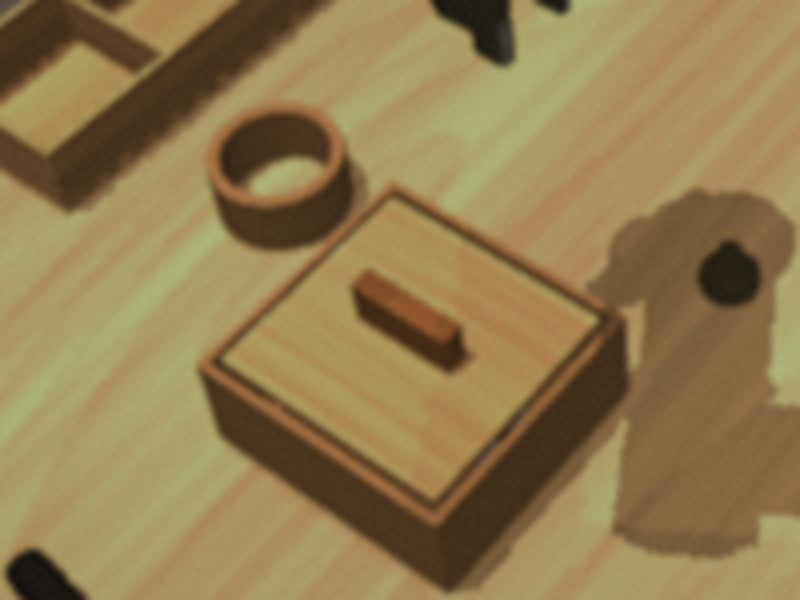

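View pics/w13.png

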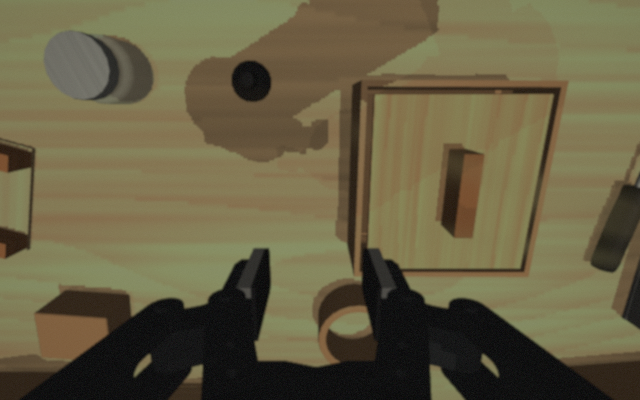

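View pics/t13.png

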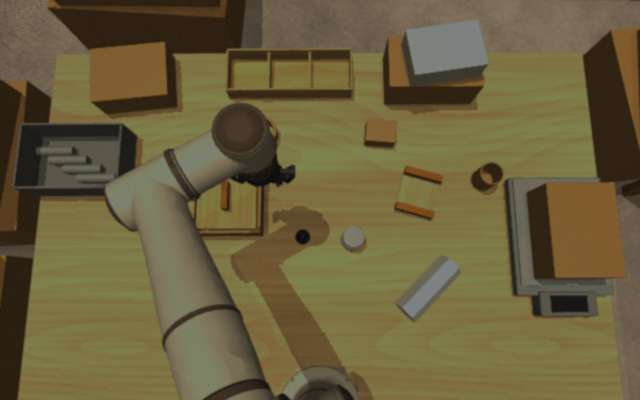

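The cover lies flat inside the walls with its top at 78 mm, handle up. The bystanders are where they were and the arm is clear, so I'm handing in.

```bash
python3 -m creep '[[[0,0,0],[0,0,0],0],[[0,0,0],[0,0,0],0],[[0,0,0],[0,0,0],0]]'; python3 -c "
from bench import arm
print(arm.job_done())"
```

```text
clock: 19.68
position: [516.6, 112.9, 224.0]
ee_rot: [-0.499, -0.501, 0.502, 0.498]
contact_force: [-0.2, -0.1, 0.4]
gripper_width: 42.8
the job is handed in; nothing more can be done
None
```

I bedded the bar in the cradle first, then laid the cover on top. The job was handed in at 19.7 s with the arm clear of everything.

- **Bar:** I gripped it on two side flats with the gripper tilted 30°, turned it upright and lowered it into the notches until about 12 N of contact, then let go. Held down in the cradle, its top edge measured 64.5 mm against 64.8 expected. After release the wrist camera read 63.5 mm and level; that camera reads about 0.5–1 mm low.
- **Cover:** I set it down with about 7 N of contact. Afterwards the top, side and wrist cameras put its top face at 78.3, 79.0 and 77.5 mm (78 expected), level to within 0.2° and inside the box walls, handle up.
- **Disagreements:** the cameras differed by 2–3 mm in absolute position, which is about the stated calibration error. I therefore lined things up by differences within a single image. The top camera also read the handle's yaw as 1.9° where the other two read about 0.4°; I put that down to few pixels.
- **Bystanders:** in the last pictures the jar, glide, carton, tube, screwdriver and larger decoy bar look unmoved. The tape roll shows only in the side and wrist views and also looks undisturbed. I judged these by eye and did not measure them.

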